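Tape the free space beside the stirrer and lock the reading

ROBOT

A 7-joint arm with a two-finger parallel gripper is mounted at the origin on the work surface. World frame = base frame: x ahead of the robot, y to its left, z up, the work surface at z = 0. Lengths are in m, angles in rad, forces in N, time in s.
With the tool pointing down it reaches from about 0.425 to 0.925 m from the base axis. Payload 6.8 kg.
Tool frame: the origin (TCP) lies on the front face of the gripper's body, between the roots of the fingers; the fingertips stand 73 mm ahead of it and the grasp point (between the pads) lies 54 mm ahead of it (env.nose_length is the distance from the TCP to the fingertips, in m); z points along the fingers, y is the direction in which the jaws open and shut (so a half turn about z gives the same grasp; the last joint's range is limited). The gripper opens to 85 mm and grips with 20 to 120 N. Pads are 22 mm wide; open, the fingers measure 114 mm over their backs; the gripper's body (76 mm by 85 mm) begins 54 mm behind the grasp point. The pads swing forward as they close: fully open they stand 13 mm farther back than shut.
Start: joints at [-1.32, 0.477, 0.022, 1.555, -0.011, 1.109, -0.083], TCP at [0.237, 0.632, 0.304] pointing down, gripper open.
Joint ranges: [-2.96, 2.96], [-0.34, 2.1], [-1.41, 1.46], [0.24, 2.44], [-1.37, 4.51], [0.17, 1.92], [-2.96, 2.96]. Speed limits (rad/s): [2.39, 2.39, 3.14, 3.14, 3.14, 3.14, 3.14].

INTERFACE

Orientations are given as a unit quaternion [w, x, y, z].
In Python, from cell import env, kin, camera, calibration, job gives the robot as it stands. The module is installed in compiled form; this text tells all that it offers. Calls block until the motion is done:
- env.reach(position, orientation): joint-space move of the TCP to a pose.
- env.movel(position, velocity=0.15, rot=None, stop_force=None): straight line of the TCP; rot=None keeps the orientation; velocity is the mean speed in m/s. With stop_force (N) it stops when the force on the tool has changed by that much, and returns True; else False.
- env.goto_joints(angles): joint-space move.
- env.grip(opening, f_grip=None): finger opening in m; f_grip is the grip in N (None keeps the last); returns when the fingers have stopped.
- env.dwell(seconds).
- kin.inverse_kinematics(position, orientation): joint angles nearest the present ones, or None.
- env.get_state(): the state.
- camera(name): name is "scene" or "top" or "wrist"; returns (picture, depth): 420x560x3 uint8, blue, green, red; 420x560 float32, m along the optical axis (not along the pixel's ray), 0 where there is no reading.
- calibration(name): a dict with "fx", "fy", "cx", "cy" (pixels), "rvec" (rotation vector, rad) and "tvec" (3), from world to camera coordinates, as OpenCV has them. Camera axes: x right, y down, z forward; pixel columns grow to the right and rows downward; lengths in m; the calibration is good to about 2 mm. A picture is of the moment at which its call begins: read the wrist's pose just before it. calibration takes no time and is no camera call; for the wrist camera it gives the pose at the moment of the call.
A pose or a line that the arm cannot do raises env.PlanningError and nothing moves.
- job.job_done(): hands the job in, once; it reports no verdict.
The state is a dict: "time": time; "qpos": joint angles; "joint_velocities": joint speeds; "joint_torque": joint torques, N m; "tcp_pos": TCP position; "orientation": TCP orientation; "force": force on the tool from outside, world axes, zero at the start; "torque": the same for the moment, N m; "opening": finger opening in m.
Only numpy, scipy, OpenCV 4.12 (cv2) and the standard library are available. Lean on these libraries where they do the work, as an engineer would, in place of code of your own. Each camera call takes 0.05 s, during which the arm holds its last target.

TASK

Pick up the tape measure from the bench and take the free space on the stone slab beside the magnetic stirrer: with the case standing on the slab, hook the tape's end over the slab's free end, back the case straight away against its spring until the back of the case just touches the side of the stirrer, then push the lock on its nose fully down. Leave the tape there, locked and still hooked; touch the stirrer only very lightly, and leave it and everything around where it stands.

Things in the scene. Friction and masses are not known exactly. Their poses are not given: they have to be found in the camera images.
- slab: the fixed pale stone slab, 220 mm (x) by 380 mm (y) by 40 mm high, on the bench; origin at the centre of its underside, so its top is at z = 40 mm. Its free end, to be hooked, is the upright face at y = +190 mm (square edge); the stirrer stands on the half at -y. The top's front strip, x from -100 to +10 mm, is clear from stirrer to free end; a tube rack stands behind it
- stirrer: the low magnetic stirrer on the slab, 160 mm (x) by 140 mm (y) by 58 mm high, 2.6 kg, loose on rubber feet, a glass flask on its plate; origin at the centre of its underside, axes as the slab's. Its upright flat side at y = +70 mm (6 to 50 mm above the slab, x from -80 to +60 mm) is what the tape's case must touch. It wants a light touch: a few newtons, not over 8 N
- tape_grip (a point): the middle of the tape measure's case, 32 mm above its underside. The case is a black upright block 74 mm long (x), 34 mm thick (y, flat upright sides) and 64 mm high, about 0.45 kg; z up, x points out of its nose along the blade. Its flat back is 37 mm behind this point and the front of its nose 37 mm ahead. It starts standing on the bench
- tape_back (a point): the middle of the flat back of the case, 37 mm behind tape_grip; axes alike. On the slab the case's rubber feet (3.5 N of friction or more) hold it against the spring when it is let go squarely. Dragged under load they rub with several newtons, which feels much like the touch; up to 3 mm clear of the slab the hook still holds
- tape_hook (a point): the lower end of the steel lip at the tape's end, at its inner face (turned to the case); axes as tape_grip. Run in, it lies 40 mm ahead of tape_grip; the lip is 21 mm wide, 2 mm thick. The blade has play in the mouth: the lip's lower end rides on the surface under the case, level with the feet, and by its own weight drops up to 7 mm below them once past an edge. The blade then lies 3 mm above the slab
- tape_len (a joint): how far the blade is drawn out, m: 0 run in, 0.18 at most. A spring pulls it in, 1.9 N run in, rising by 3 N per m
- tape_lock_top (a point): the middle of the flat top of the lock, a grey push pad 18 mm (x) by 16 mm (y) on the nose, 23 mm ahead of tape_grip and 73 mm above the case's underside when up (9 mm above the case's top); axes as tape_grip
- tape_lock (a joint): how far the lock is pushed down, m: 0 up (blade free), its brake grips the blade from about 0.0075 on and it stops at 0.0085. It takes 4 N to move, and 6 to 12 N to set the brake; it stays where it is left
- flask: small glass conical flask standing on the stirrer's plate, 64 mm wide at the foot, 92 mm high; origin at the centre of its foot
- tube_rack: low white tube rack with small tubes at the back of the slab's top, 50 mm (x) by 110 mm (y) by 39 mm high; origin at the centre of its underside
- tipbox_a: white pipette tip box with a dark lid on the bench beside the slab, 85 by 122 by 68 mm high; origin at the centre of its underside
- tipbox_b: another tip box of the same make on the other side of the slab; origin at the centre of its underside
- reagent: brown glass bottle on the bench, 60 mm across, 115 mm high; origin at the centre of its foot
- marker: felt marker lying on the bench, 138 mm long, 15 mm thick; origin at its middle, on the bench
Mind the look-alikes: they are no part of the job. There is more than one size of the part that bears tape_grip; the job needs the middle-sized.

How it is judged:
On the way, in this order (a step that is already met when the one before it is completed fails the run):
1. the tape's end is hooked over the slab's free end and the case, standing on the slab, has been backed at least 30 mm away from it (value of joint tape_len above 0.03 m and y of tape_hook in the frame of slab between 0.188 and 0.195 m and z of tape_hook in the frame of slab below 0.0375 m and contact force between tape and slab above 0.3 N and z of tape_grip in the frame of slab below 0.078 m), for 0.2 s.
2. the back of the case touches the stirrer's side, the end still hooked (contact force between tape and stirrer above 0.3 N and y of tape_back in the frame of stirrer below 0.0715 m and z of tape_hook in the frame of slab below 0.0375 m and y of tape_hook in the frame of slab below 0.195 m), for 0.02 s.
3. the lock is pushed down (value of joint tape_lock above 0.006 m), for 0.1 s.
At the end, for the whole second after the job is handed in: The tape stands upright on the slab, square to the slab's free end within 0.07 rad, its lip hooked on that end (at least 2.5 mm below the slab's top, within 3 mm of the face), the back of the case within 3 mm of the stirrer's side, the lock down at least 6 mm, the blade still (value of joint tape_lock above 0.006 m and value of joint tape_len above 0.08 m and y of tape_back in the frame of stirrer between 0.068 and 0.073 m and x of tape_back in the frame of stirrer between -0.085 and 0.06 m and y of tape_hook in the frame of slab between 0.188 and 0.193 m and z of tape_hook in the frame of slab below 0.0375 m and z of tape_grip in the frame of slab below 0.075 m and angle between tape_grip's own z axis and vertical below 0.05 rad and angle between the x axis of tape_grip and the y axis of slab, either way round below 0.07 rad and velocity of joint tape_len between -0.005 and 0.005 m/s); the robot touches nothing.
It fails at once if the stirrer is pressed by the tape with more than 8 N (contact force between tape and stirrer above 8 N).
It fails at once if the stirrer is shifted by more than 4 mm (distance of stirrer from where it was at the start of the episode above 0.004 m).
It fails at once if the flask is shifted by more than 10 mm or tipped (distance of flask from where it was at the start of the episode above 0.01 m or angle between flask's own z axis and vertical above 0.2 rad).
It fails at once if the tube rack, a tip box, the bottle or the marker is shifted by more than 15 mm (distance of any of tube_rack, tipbox_a, tipbox_b, reagent, marker from where it was at the start of the episode above 0.015 m).
It also fails if it takes over 72 s, if anything falls off the work surface, if the arm or the gripper's body presses on something with over 40 N, if the wrist force passes 120 N, or if a joint passes its speed limit or range.

## Working session

There is one attempt and no reset: what is moved stays moved. The work goes in short steps, each a Python script; the robot and the scene stay as the last script left them, time stands still between calls to the robot, and variables do not carry over. Pictures are saved under pics/ and viewed, and the job is handed in when it is done.

```bash
mkdir -p pics; ls
cat > h.py <<'E'
import numpy as np, cv2
from cell import env, kin, camera, calibration, job
def cal(n):
    c=calibration(n); R=cv2.Rodrigues(np.array(c["rvec"],float))[0]; t=np.array(c["tvec"],float).ravel()
    return c,R,t
def cloud(n,c,R,t,d):
    v,u=np.mgrid[:d.shape[0],:d.shape[1]]
    P=np.stack([(u-c["cx"])/c["fx"]*d,(v-c["cy"])/c["fy"]*d,d],-1)
    return (P-t)@R
def ray(c,R,t,u,v,z):
    d=np.array([(u-c["cx"])/c["fx"],(v-c["cy"])/c["fy"],1.])@R
    o=-R.T@t
    return o+d*(z-o[2])/d[2]
def proj(c,R,t,p):
    q=R@np.array(p)+t
    return c["fx"]*q[0]/q[2]+c["cx"],c["fy"]*q[1]/q[2]+c["cy"]
E
python3 - <<'E'
from h import *
for n in("scene","top","wrist"):
    c,R,t=cal(n); im,d=camera(n); cv2.imwrite(f"pics/{n}0.png",im); np.savez(f"{n}0.npz",im=im,d=d,R=R,t=t,k=[c["fx"],c["fy"],c["cx"],c["cy"]]); print(n,-R.T@t,c["fx"])
s=env.get_state(); print(s)
E
```

```text
pics
scene [1.11950129 0.86630672 0.91953505] 435.21079012334025
top [0.35381447 0.02932099 1.26183879] 508.69652424639054
wrist [0.16137633 0.66066339 0.37246955] 330.0141245099648
{'time': 0.15, 'qpos': array([-1.32010184,  0.47761044,  0.02234865,  1.55620892, -0.01149289,
        1.10929214, -0.08308357]), 'joint_velocities': array([-0.00172228, -0.00237554,  0.00165315, -0.00471258, -0.00079588,
        0.00072212,  0.00024958]), 'joint_torque': array([ 3.61478873e-03, -5.96927583e+01,  1.61016081e+00, -2.81494027e+01,
        1.25503755e-02,  6.41325387e-03, -9.55462099e-06]), 'tcp_pos': array([0.23690201, 0.63168967, 0.30315539]), 'orientation': array([-7.24757200e-05,  1.78418878e-01,  9.83954379e-01, -6.91521336e-04]), 'force': array([ 1.22552292, -1.39266164,  0.1057031 ]), 'torque': array([ 0.00272968, -0.00237192, -0.00128318]), 'opening': 0.08491914221548695}
```

View pics/scene0.png

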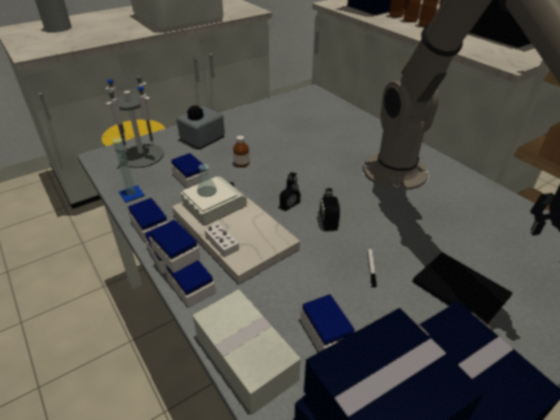

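View pics/top0.png

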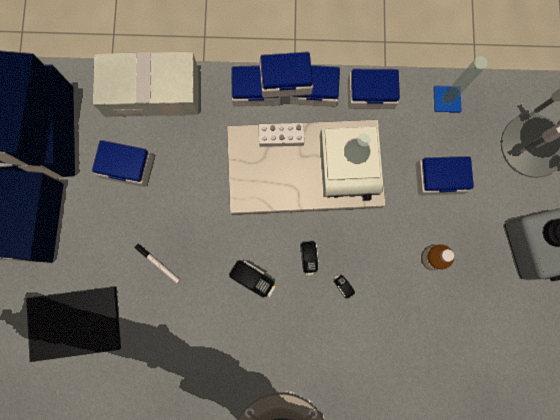

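View pics/wrist0.png

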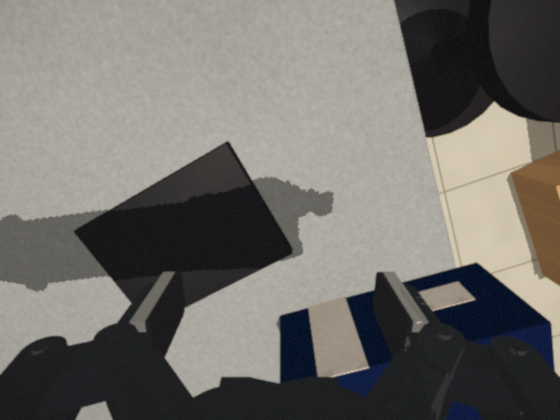

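Run:
```python
from h import *
z=np.load("top0.npz"); im,d,R,t=z["im"],z["d"],z["R"],z["t"]; c=dict(zip(["fx","fy","cx","cy"],z["k"]))
P=cloud("top",c,R,t,d)
cv2.imwrite("pics/crop1.png",cv2.resize(im[225:305,220:370],None,fx=5,fy=5,interpolation=cv2.INTER_CUBIC))
cv2.imwrite("pics/crop2.png",cv2.resize(im[110:220,220:390],None,fx=4.5,fy=4.5,interpolation=cv2.INTER_CUBIC))
H=P[...,2]
for u,v in((252,278),(310,257),(344,286),(270,180),(350,180),(357,150),(440,257)):print(u,v,P[v,u].round(4))
m=((H>0.02)&(d>0)).astype(np.uint8)
n,l,st,ce=cv2.connectedComponentsWithStats(m)
for i in range(1,n):
    if 30<st[i,4]<40000:
        q=P[l==i]; top=np.percentile(q[:,2],95); qt=q[q[:,2]>top-0.008]
        r=cv2.minAreaRect((qt[:,:2]*1000).astype(np.float32)); print(ce[i].round(),st[i,4],"top",top.round(4),r)
```

```text
252 278 [0.3847 0.0714 0.088 ]
310 257 [ 0.4369 -0.0628  0.0641]
344 286 [ 0.371  -0.1455  0.0465]
270 180 [0.6246 0.0354 0.0432]
350 180 [ 0.6182 -0.1535  0.0917]
357 150 [ 0.6738 -0.1599  0.1537]
440 257 [ 0.4401 -0.3587  0.1008]
[ 31. 153.] 12870 top 0.2403 ((738.372802734375, 576.2612915039062), (224.58560180664062, 71.84319305419922), 0.12619346380233765)
[285.  80.] 4593 top 0.1384 ((872.7307739257812, 3.2267112731933594), (83.04719543457031, 117.73966217041016), 5.578242301940918)
[145.  82.] 6200 top 0.0932 ((861.4722900390625, 347.8699645996094), (132.95968627929688, 241.93783569335938), 2.686859607696533)
[465.  78.] 701 top 0.2203 ((861.1983642578125, -419.940673828125), (29.449419021606445, 31.597553253173828), 2.0193183422088623)
[373.  87.] 1870 top 0.072 ((869.7373046875, -221.25741577148438), (80.78375244140625, 117.7406997680664), 1.2847331762313843)
[547. 102.] 207 top 0.2085 ((798.948486328125, -596.1587524414062), (19.60767364501953, 7.63137149810791), 12.6133451461792)
[305. 166.] 13442 top 0.1026 ((677.4520263671875, -156.32989501953125), (139.6424102783203, 137
[... 497 characters left out ...]
96691131591797, 61.447410583496094), 86.9104232788086)
[309. 256.] 491 top 0.073 ((437.8271179199219, -61.652584075927734), (58.36269760131836, 31.878210067749023), 5.831637859344482)
[438. 257.] 659 top 0.1166 ((444.92333984375, -370.93603515625), (24.976951599121094, 28.06586456298828), 1.6431739330291748)
[251. 278.] 930 top 0.1013 ((380.4261474609375, 61.852134704589844), (61.157222747802734, 24.396066665649414), 50.71866226196289)
[344. 286.] 262 top 0.0536 ((370.92413330078125, -148.3619842529297), (46.3991813659668, 23.042787551879883), 36.046112060546875)
[280. 416.] 244 top 0.0581 ((72.58734130859375, -1.3001689910888672), (2.6933207511901855, 36.1315803527832), 0.31409019231796265)
```

View pics/crop1.png

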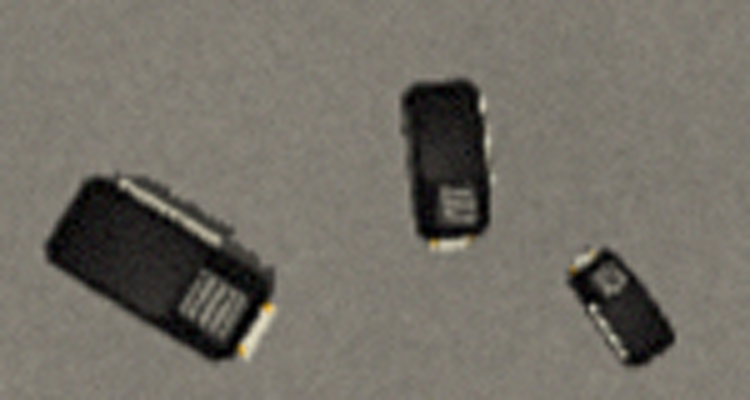

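View pics/crop2.png

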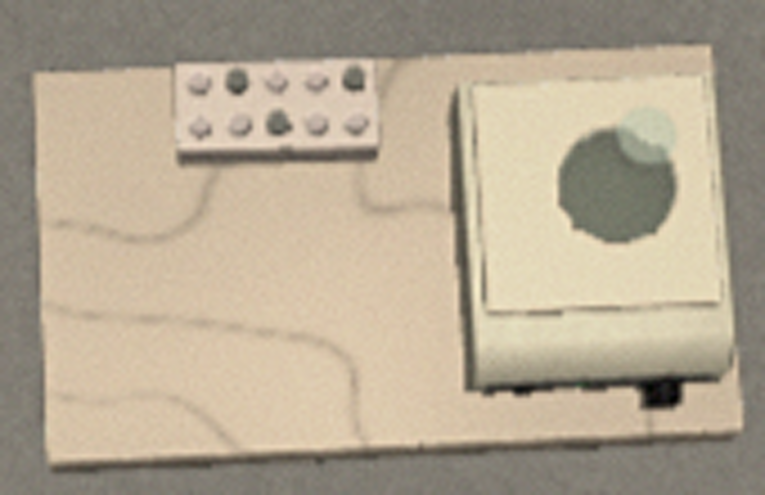

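The tape measures in the top view are large at (252,278) with its top at 88 mm, medium at (310,257) at 64 mm, and small at (344,286) at 46 mm. (310,257) matches the stated 64 mm height, so that is the one. Its nose, with the grey pad and yellow lip, points to image bottom, which is world −x. The slab's free end is on the left at u≈229 (+y), and the stirrer is on the right.

Run:
```python
from h import *
z=np.load("top0.npz"); im,d,R,t=z["im"],z["d"],z["R"],z["t"]; c=dict(zip(["fx","fy","cx","cy"],z["k"]))
P=cloud("top",c,R,t,d)
hsv=cv2.cvtColor(im,cv2.COLOR_BGR2HSV)
def edge(rows=None,cols=None,fr=None,to=None,z0=0.04):
    # subpixel steepest gradient positions along rows or cols
    g=cv2.GaussianBlur(im,(3,3),0).astype(float).sum(2); out=[]
    if rows is not None:
        G=np.abs(np.gradient(g,axis=1))
        for r in rows:
            w=G[r,fr:to]; k=w.argmax(); s=slice(max(k-1,0),k+2); u=fr+(np.arange(len(w))[s]*w[s]).sum()/w[s].sum(); out.append(ray(c,R,t,u,r,z0))
    else:
        G=np.abs(np.gradient(g,axis=0))
        for q in cols:
            w=G[fr:to,q]; k=w.argmax(); s=slice(max(k-1,0),k+2); v=fr+(np.arange(len(w))[s]*w[s]).sum()/w[s].sum(); out.append(ray(c,R,t,q,v,z0))
    o=np.array(out)[:,:2].astype(np.float32)
    vx,vy,x,y=cv2.fitLine(o,cv2.DIST_HUBER,0,.001,.001).ravel(); 
    nrm=np.array([-vy,vx]); res=(o-[x,y])@nrm
    return np.array([x,y]),np.array([vx,vy]),np.std(res)
def show(n,e): print(n,e[0].round(4),"dir deg",np.degrees(np.arctan2(e[1][1],e[1][0])).round(2),"res",e[2].round(5))
show("free end",edge(rows=range(132,205),fr=222,to=236))
show("front edge top",edge(cols=range(236,315),fr=203,to=218))
show("front edge z0",edge(cols=range(236,315),fr=203,to=218,z0=0))
show("back edge",edge(cols=[*range(234,256),*range(308,318)],fr=117,to=131))
show("far end",edge(rows=range(198,206),fr=376,to=392))
for zz in (0.045,0.09): show(f"stirrer side z{zz}",edge(rows=range(135,190),fr=316,to=328,z0=zz))
# tape
r=cv2.inRange(im,(0,0,0),(60,60,60)); r[:235]=0;r[:, :295]=0; r[280:]=0; r[:,325:]=0
cn=max(cv2.findContours(r,0,2)[0],key=cv2.contourArea)[:,0]
q=np.array([ray(c,R,t,u,v,0.064)[:2] for u,v in cn],np.float32)
print("tape",cv2.minAreaRect(q*1000))
print("rect at bench", np.median(P[300:310,200:220,2]), "slab z",np.median(P[170:200,240:300,2]))
```

```text
free end [0.6881 0.1404] dir deg 4.02 res 0.00051
front edge top [0.5509 0.0126] dir deg -85.99 res 0.00038
front edge z0 [0.5573 0.012 ] dir deg -85.99 res 0.00039
back edge [0.7698 0.0144] dir deg -86.0 res 0.0007
far end [ 0.5779 -0.2468] dir deg 1.68 res 0.00045
stirrer side z0.045 [ 0.673  -0.0954] dir deg 3.78 res 0.00222
stirrer side z0.09 [ 0.6612 -0.0908] dir deg 3.78 res 0.00214
tape ((438.12847900390625, -61.028682708740234), (72.24128723144531, 36.037193298339844), 6.705523490905762)
rect at bench -9.382794677126379e-05 slab z 0.04014220726078277
```

```bash
cat >> h.py <<'E'
def quat(h,deg=True):
    # tool down, tool x at heading h
    a=np.radians(h)/2 if deg else h/2
    return np.array([0,np.cos(a),np.sin(a),0])
def snap(n,name):
    c,R,t=cal(n); im,d=camera(n); cv2.imwrite(f"pics/{name}.png",im)
    np.savez(f"{name}.npz",im=im,d=d,R=R,t=t,k=[c["fx"],c["fy"],c["cx"],c["cy"]]); return c,R,t,im,d
def load(name):
    z=np.load(name+".npz"); return dict(zip(["fx","fy","cx","cy"],z["k"])),z["R"],z["t"],z["im"],z["d"]
E
python3 - <<'E'
from h import *
q=quat(186); g=np.array([.438,-.061])
p=np.array([*(g+[0.0,0.0]),0.30])
for h in (186,6):
  for P in (p,[.438,-.061,.088],[.61,.05,.15]): print(h,kin.inverse_kinematics(np.array(P),quat(h)))
print(kin.inverse_kinematics(np.array([.61,.05,.13]),quat(94)))
x=kin.inverse_kinematics(p,q)
env.reach(p,q)
env.dwell(.3)
s=env.get_state(); print(s["tcp_pos"],s["orientation"],s["time"],s["force"])
snap("wrist","w1")
E
```

```text
186 [-0.61070847  0.08626996  0.65592528  2.12215214 -0.06455726  0.95199549
  1.75641448]
186 [-0.1999942   0.47449414  0.23732783  2.26388297 -0.26200313  0.42762775
  1.92679674]
186 [-0.32176098  0.5595268   0.1850731   1.84234654 -0.14338834  0.7525832
  1.61610821]
6 [-0.95650797  0.1164722   1.05264166  2.13501948 -0.12422375  0.95234836
 -1.30060495]
6 [-0.486273    0.54584438  0.5991446   2.28105208 -0.67137652  0.49000414
 -0.81263453]
6 [-0.63945888  0.6420424   0.63381459  1.86422032 -0.51469762  0.80440719
 -1.19973832]
[-0.54537015  0.63689023  0.49652158  1.86678429 -0.43076347  0.74564969
  0.26082572]
[ 0.43809175 -0.0607877   0.2999761 ] [-3.40364218e-05 -5.25570124e-02  9.98617923e-01 -5.10743159e-05] 3.0083 [-0.10897956 -1.04498236 -0.12029557]
```

View pics/w1.png

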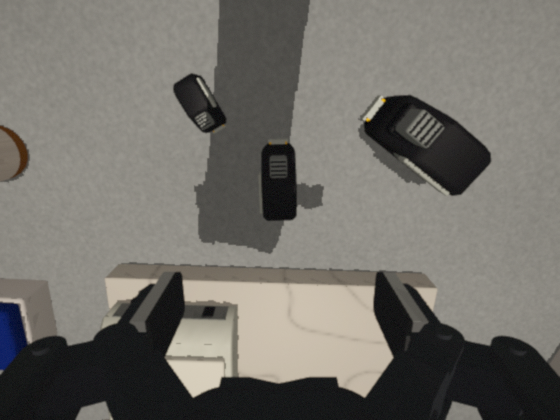

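The medium tape stands at (279,180) with its nose and lip up in the picture, nearly aligned with the tool. I'll measure its top outline.

```bash
python3 - <<'E'
from h import *
c,R,t,im,d=load("w1")
P=cloud("w",c,R,t,d); sub=P[135:230,250:310]
m=(sub[...,2]>0.055)
q=sub[m]; top=q[(q[:,2]>.058)&(q[:,2]<.068)]; lock=q[q[:,2]>.0695]
print("z",np.median(top[:,2]),"top",cv2.minAreaRect((np.vstack([top,lock])[:,:2]*1000).astype(np.float32)))
print("lock",len(lock),cv2.minAreaRect((lock[:,:2]*1000).astype(np.float32)),lock.mean(0))
# left/right edges by row, on z=.064
g=cv2.cvtColor(im,cv2.COLOR_BGR2GRAY).astype(float)
L=[];Rr=[]
for v in range(182,214):
    row=np.gradient(g[v,250:310]); 
    L.append(ray(c,R,t,250+row[5:20].argmin()+5,v,.064)[:2]); Rr.append(ray(c,R,t,250+row[38:55].argmax()+38,v,.064)[:2])
for e in (L,Rr):
    e=np.array(e,np.float32); f=cv2.fitLine(e,cv2.DIST_HUBER,0,.001,.001).ravel(); print(f, np.degrees(np.arctan2(f[1],f[0])))
# slab edges seen
E
python3 - <<'E'
import cv2
im=cv2.imread("pics/w1.png"); cv2.imwrite("pics/w1c.png",cv2.resize(im[125:235,230:330],None,fx=5,fy=5,interpolation=cv2.INTER_CUBIC))
E
```

```text
z 0.0628014023351005 top ((413.076904296875, -62.870811462402344), (110.82969665527344, 33.872352600097656), 7.081907272338867)
lock 360 ((391.0089111328125, -65.80364227294922), (66.34203338623047, 15.450664520263672), 6.3681745529174805) [ 0.41059323 -0.06313912  0.0930011 ]
[ 0.99101317  0.13376427  0.4467539  -0.07523599] 7.687169
[ 0.99255306  0.12181317  0.4474577  -0.04180896] 6.9967575
```

View pics/w1c.png

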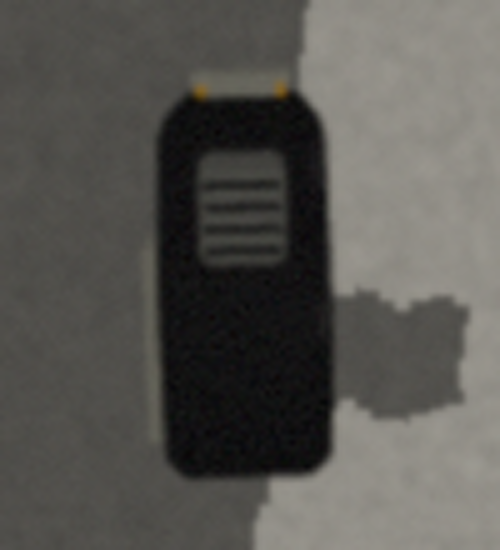

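Run:
```python
from h import *
c,R,t,im,d=load("w1")
b=ray(c,R,t,279.5,219.7,.064); n=ray(c,R,t,278.5,144.5,.064); l=ray(c,R,t,278.5,166.7,.073)
print(b,n,np.linalg.norm(b-n),(b+n)/2,"lock",l,np.linalg.norm(l-(b+n)/2))
P=cloud("w",c,R,t,d); print([P[v,279].round(4) for v in range(138,226,5)])
```

```text
[ 0.46752721 -0.05569497  0.064     ] [ 0.3949292  -0.06438274  0.064     ] 0.073115993333375 [ 0.43122821 -0.06003886  0.064     ] lock [ 0.41362003 -0.06240054  0.073     ] 0.01991546156860104
[array([ 0.3957, -0.0637, -0.0012]), array([ 0.3997, -0.0633,  0.0114]), array([ 0.4014, -0.0632,  0.0384]), array([ 0.4041, -0.0629,  0.0535]), array([ 0.4059, -0.0628,  0.0721]), array([ 0.4104, -0.0623,  0.0722]), array([ 0.4149, -0.0618,  0.0723]), array([ 0.4197, -0.0613,  0.0712]), array([ 0.4265, -0.0606,  0.0618]), array([ 0.4309, -0.0601,  0.0635]), array([ 0.4356, -0.0596,  0.064 ]), array([ 0.4405, -0.0591,  0.0641]), array([ 0.446 , -0.0585,  0.0624]), array([ 0.4508, -0.058 ,  0.0631]), array([ 0.4557, -0.0574,  0.0634]), array([ 0.4615, -0.0568,  0.0614]), array([ 0.4679, -0.0561,  0.0581]), array([ 0.495 , -0.0532, -0.0009])]
```

Run:
```python
from h import *
q=quat(187.3)
env.reach([.432,-.0602,.17],q); s=env.get_state(); print(s["tcp_pos"],s["force"])
print(env.movel([.432,-.0602,.090],velocity=.1,stop_force=6))
s=env.get_state(); print(s["tcp_pos"],s["force"])
env.grip(0.0,f_grip=35); env.dwell(.2)
s=env.get_state(); print(s["opening"],s["tcp_pos"],s["force"],s["time"])
env.movel([.432,-.0602,.22],velocity=.12); env.dwell(.2)
s=env.get_state(); print(s["opening"],s["tcp_pos"],s["force"],s["time"]); snap("wrist","w2")
```

```text
[ 0.43253536 -0.06041888  0.17050801] [ 1.17469284  0.02962118 -0.09286173]
False
[ 0.43245717 -0.06024587  0.09051986] [-0.40453727 -0.73560559  0.55552062]
0.03313169347018542 [ 0.43226566 -0.06037028  0.09034652] [-0.45456477 -1.01564868  6.2453939 ] 5.3083
0.0337392395184239 [ 0.43173195 -0.06027887  0.21951219] [-0.18799038 -0.20483069 -4.69412774] 6.7417
```

View pics/w2.png

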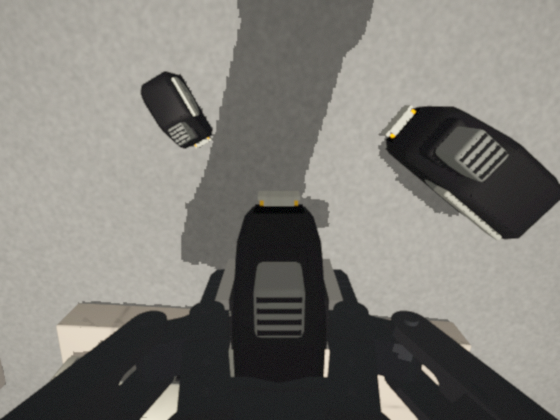

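Case held upright; lock pad spans about (253–305, 262–336) and the lip is at (279,197). I'll measure the case in the tool frame.

Run:
```python
from h import *
c,R,t,im,d=load("w2")
T=np.array([.43173,-.06028,.21951]); h=np.radians(187.3); ex=np.array([np.cos(h),np.sin(h)]); ey=np.array([np.sin(h),-np.cos(h)])
zt=T[2]-.0904
def tl(u,v,z):
    p=ray(c,R,t,u,v,zt+z)[:2]-T[:2]; return (p@ex).round(4),(p@ey).round(4)
print("lock front",tl(279,262,.073),"back",tl(279,336,.073),"L",tl(253,300,.073),"R",tl(305,300,.073))
print("lip top front",tl(279,191,.012),tl(279,191,.003)); print("case nose edge",tl(279,206,.064),tl(279,206,.03),tl(279,206,.02))
P=cloud("w",c,R,t,d)
for v in range(186,340,8): print(v,((P[v,279,:2]-T[:2])@ex).round(4),(P[v,279,2]-zt).round(4),end=' | ')
cv2.imwrite("pics/w2c.png",cv2.resize(im[170:390,200:360],None,fx=2.7,fy=2.7,interpolation=cv2.INTER_CUBIC))
```

```text
lock front (np.float64(0.036), np.float64(0.0011)) back (np.float64(0.01), np.float64(0.0011)) L (np.float64(0.0232), np.float64(-0.0068)) R (np.float64(0.0232), np.float64(0.009))
lip top front (np.float64(0.0413), np.float64(0.0012)) (np.float64(0.0389), np.float64(0.0012))
case nose edge (np.float64(0.0504), np.float64(0.0011)) (np.float64(0.0397), np.float64(0.0012)) (np.float64(0.0365), np.float64(0.0012))
186 0.0085 -0.1295 | 194 0.0362 -0.0015 | 202 0.0337 0.0045 | 210 0.0318 0.0111 | 218 0.0308 0.0198 | 226 0.0312 0.0308 | 234 0.0306 0.0382 | 242 0.0288 0.0421 | 250 0.0281 0.0478 | 258 0.0277 0.0536 | 266 0.0263 0.057 | 274 0.0263 0.0626 | 282 0.0262 0.0675 | 290 0.0259 0.0717 | 298 0.0233 0.072 | 306 0.021 0.0729 | 314 0.0179 0.0726 | 322 0.0156 0.0734 | 330 0.0113 0.0718 | 338 0.0013 0.0633 |
```

View pics/w2c.png

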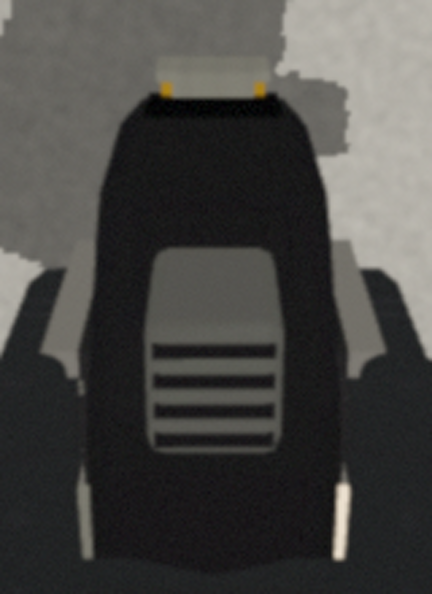

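```bash
cat >> h.py <<'E'
H=94.02; _h=np.radians(H-90); EX=np.array([np.cos(_h),np.sin(_h)]); EY=np.array([-np.sin(_h),np.cos(_h)])
AC,BF=.660,.0922   # slab centre along EX; free end along EY
def W(x,yf,z):  # x slab, yf relative to free end
    p=EX*(AC+x)+EY*(BF+yf); return np.array([p[0],p[1],z])
def S(p): p=np.array(p)[:2]; return np.array([p@EX-AC,p@EY-BF])
E
python3 - <<'E'
from h import *
env.movel([.432,-.0602,.25],velocity=.15)
env.reach(W(-.046,-.0285,.25),quat(H)); 
env.movel(W(-.046,-.0285,.17),velocity=.12); env.dwell(.3)
s=env.get_state(); print(s["tcp_pos"],S(s["tcp_pos"]),s["orientation"],quat(H),s["force"],s["time"]); snap("wrist","w3"); snap("top","t3")
E
```

```text
[0.60827347 0.10667956 0.170513  ] [-0.04574437 -0.02842573] [1.93888719e-04 6.81826541e-01 7.31513749e-01 4.06707935e-04] [0.         0.6818707  0.73147272 0.        ] [-0.17806238 -0.45719323 -3.9937749 ] 9.675
```

View pics/w3.png

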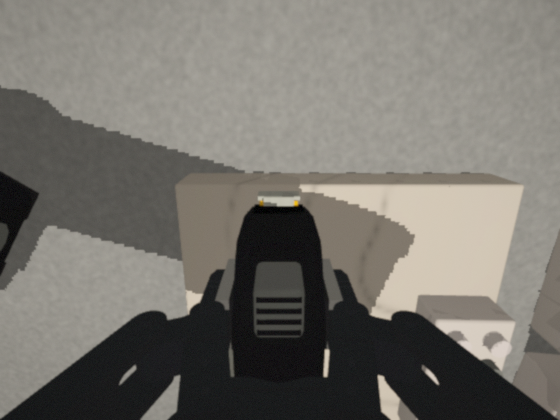

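Run:
```python
from h import *
c,R,t,im,d=load("w3")
for u in (200,350,400,450,500):
    g=np.gradient(cv2.GaussianBlur(im,(3,3),0).astype(float).sum(2)[165:200,u]); k=np.argsort(-np.abs(g))[:4]+165
    print(u,k,S(ray(c,R,t,u,184.5,.04)),S(ray(c,R,t,u,173,0.)))
for u in(186,519): print("side",S(ray(c,R,t,u,184.5,.04)))
cv2.imwrite("pics/w3c.png",cv2.resize(im[160:230,170:340],None,fx=4.5,fy=4.5,interpolation=cv2.INTER_CUBIC))
z0=.1705-.0904
for v in(191,196,200): print(v,[S(ray(c,R,t,279,v,z0+k)).round(4) for k in(-.007,0.003,.006)])
```

```text
200 [173 172 174 184] [-0.09528881  0.0033008 ] [-0.10441037  0.00220521]
350 [184 185 183 171] [-0.00194659  0.00335954] [0.00636594 0.00227542]
400 [184 185 183 173] [0.02916989 0.00337913] [0.04329419 0.00229883]
450 [184 185 183 173] [0.06028756 0.00339871] [0.08022384 0.00232223]
500 [184 185 183 177] [0.09140643 0.00341829] [0.11715491 0.00234564]
side [-0.1040002   0.00329532]
side [0.10323192 0.00342573]
191 [array([-0.0462,  0.008 ]), array([-0.0462,  0.0106]), array([-0.0462,  0.0114])]
196 [array([-0.0462,  0.0052]), array([-0.0462,  0.0081]), array([-0.0462,  0.0089])]
200 [array([-0.0462,  0.0031]), array([-0.0462,  0.006 ]), array([-0.0462,  0.0069])]
```

View pics/w3c.png

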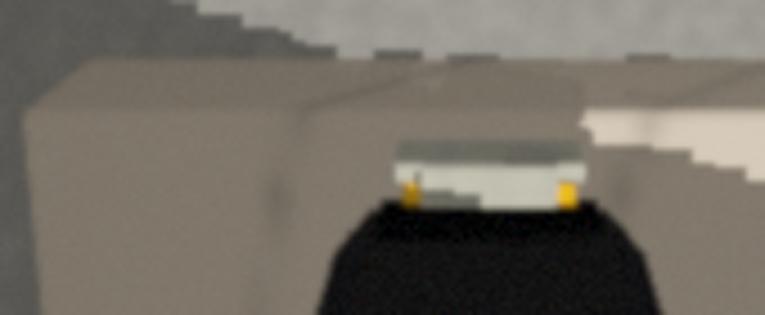

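Relative to the slab edge at row 184.5, the lip clears it by only about 3 mm, because the wrist view puts the edge about 3 mm further out than the top view did. I'll shift 4 mm outward before lowering.

Run:
```python
from h import *
env.movel(W(-.046,-.0245,.17),velocity=.1)
env.dwell(.2); f0=env.get_state()["force"]
r=env.movel(W(-.046,-.0245,.1320),velocity=.04,stop_force=3); env.dwell(.2)
s=env.get_state(); print(r,s["tcp_pos"],S(s["tcp_pos"]),f0,s["force"],s["time"]); snap("wrist","w4")
```

```text
False [0.60787174 0.11063918 0.13224174] [-0.04586752 -0.02444769] [ 0.04883123 -0.21929844 -4.75841918] [-0.27040308 -0.10323824 -4.23423705] 11.525
```

View pics/w4.png

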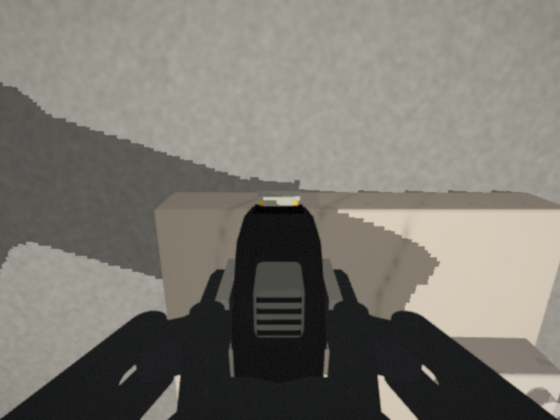

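The lip is now past the edge, which sits at row 208 with the lip in front of it. I'll feel for the slab top, then lift about 1.3 mm and start backing.

Run:
```python
from h import *
r=env.movel(W(-.046,-.0245,.1275),velocity=.008,stop_force=2.5); s=env.get_state(); print(r,s["tcp_pos"],s["force"])
zc=s["tcp_pos"][2]
open("zc","w").write(str(zc))
env.movel(W(-.046,-.0245,zc+.0013),velocity=.02); env.dwell(.2)
s=env.get_state(); print(s["tcp_pos"],s["force"])
env.movel(W(-.046,-.0395,zc+.0013),velocity=.03); env.dwell(.2)
s=env.get_state(); print(s["tcp_pos"],S(s["tcp_pos"]),s["force"],s["force"][:2]@EY,s["time"]); snap("wrist","w5")
```

```text
True [0.6078136  0.11062691 0.13044499] [-0.15611098  0.65104133  6.68283773]
[0.60740175 0.11059558 0.13133107] [ 0.56779092 -0.3689256  -4.85507949]
[0.60873036 0.09595064 0.13170742] [-0.04604074 -0.03916028] [ 0.01709322  2.42084257 -5.67887214] 2.4136881079135413 13.2667
```

View pics/w5.png

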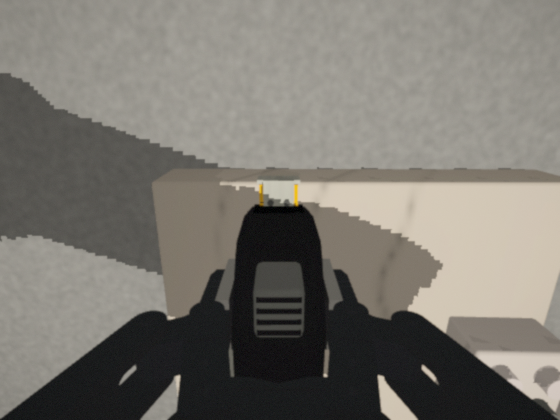

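Hooked: the spring pulls about 2.4 N in +y and the blade shows from row 205 to 180. I'll back off quickly, then approach the stirrer very slowly.

Run:
```python
from h import *
zc=float(open("zc").read())
env.movel(W(-.046,-.170,zc+.0013),velocity=.045); env.dwell(.3)
s=env.get_state(); print(s["tcp_pos"],S(s["tcp_pos"]),s["force"],s["force"][:2]@EY,s["time"]); snap("wrist","w6"); snap("scene","s6"); snap("top","t6")
fs=[]
for i in range(12):
    env.dwell(.02); fs.append(env.get_state()["force"][:2]@EY)
print(np.round(fs,2))
```

```text
[ 0.61795463 -0.03449104  0.13175274] [-0.04598375 -0.16992769] [ 0.34985474  2.36439063 -4.68469958] 2.334046919778728 16.6667
[2.3  2.57 2.36 2.64 1.62 1.76 2.62 2.08 3.13 2.2  2.12 2.73]
```

View pics/w6.png

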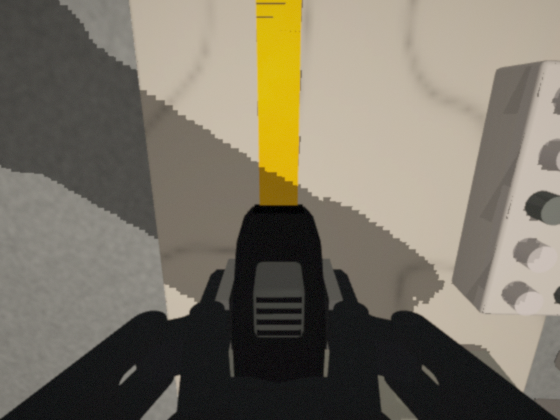

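View pics/s6.png

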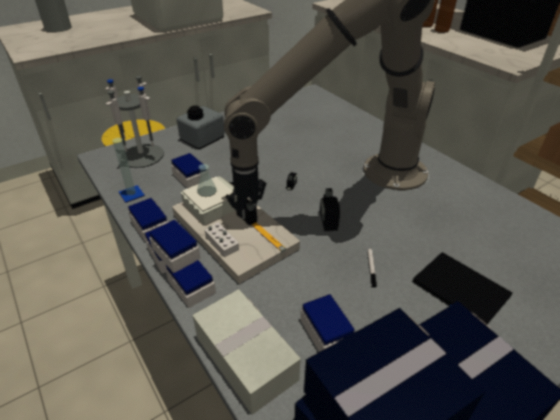

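View pics/t6.png

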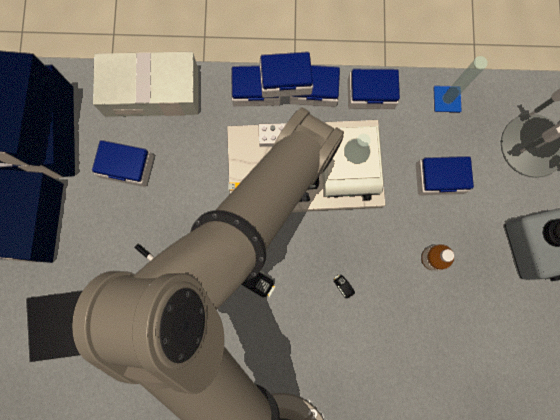

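Blade drawn out straight and square; everything else unmoved. Slow approach now.

```bash
cat >> h.py <<'E'
def fmean(n=12):
    f=[]
    for _ in range(n): env.dwell(.015); f.append(env.get_state()["force"])
    f=np.mean(f,0); return np.array([f[:2]@EX,f[:2]@EY,f[2]]).round(2)
E
python3 - <<'E'
from h import *
z=float(open("zc").read())+.0013
env.movel(W(-.046,-.176,z),velocity=.006,stop_force=2.2); f0=fmean(); print(f0,env.get_state()["time"])
y=-.176
while y>-.206:
    y-=.004
    r=env.movel(W(-.046,y,z),velocity=.002,stop_force=2.0)
    s=env.get_state(); f=fmean(8); print(r,S(s["tcp_pos"]).round(4),s["force"].round(2),f,s["time"])
    if f[1]>3.9 or (f[1]-f0[1])>.7: break
E
```

```text
[-0.39  2.39 -4.42] 18.3667
False [-0.046 -0.18 ] [-0.73  3.13 -3.88] [-0.36  2.51 -4.73] 19.85
True [-0.0467 -0.1811] [ 1.29  2.87 -3.  ] [0.3  1.03 1.87] 20.8667
True [-0.0467 -0.181 ] [-0.96  0.79  5.  ] [-0.77  0.13  5.16] 21.3583
True [-0.0466 -0.1811] [-1.25 -0.08  3.44] [-0.81  0.2   4.67] 22.425
True [-0.0466 -0.1812] [-0.7   0.32  4.47] [-0.7   0.76  4.22] 23.5667
True [-0.0465 -0.1812] [-1.38  0.12  4.55] [-0.35  0.26  4.1 ] 24.7
True [-0.0465 -0.1813] [-1.22  0.92  4.39] [-0.62  1.55  4.47] 26.4167
True [-0.0465 -0.1813] [-0.35 -0.03  4.24] [-0.48 -0.01  4.27] 26.9417
```

Run:
```python
from h import *
s=env.get_state(); print(s["tcp_pos"],s["orientation"],s["torque"],s["opening"],s["qpos"],fmean()); snap("wrist","w7");c,R,t,im,d=snap("scene","s7")
cv2.imwrite("pics/s7c.png",cv2.resize(im[130:280,160:310],None,fx=4,fy=4,interpolation=cv2.INTER_CUBIC))
```

```text
[ 0.61824202 -0.04589118  0.13065781] [-4.69263591e-03  6.81401466e-01  7.31894707e-01 -3.97440250e-04] [-0.43073468 -0.02608002 -0.17621473] 0.0333455143327134 [-0.54172214  0.72763057  0.74126009  1.85228437 -0.65953919  0.83412457
  0.61347802] [-0.59 -1.18  3.74]
```

View pics/w7.png

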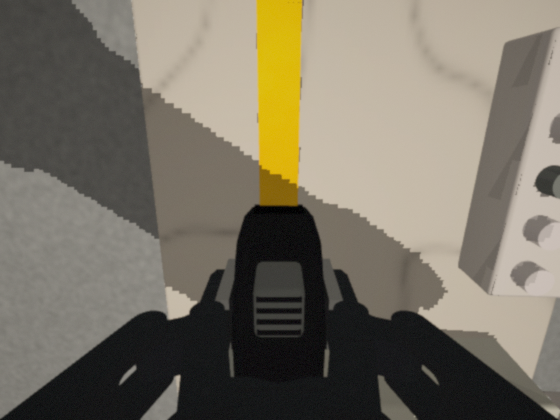

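View pics/s7c.png

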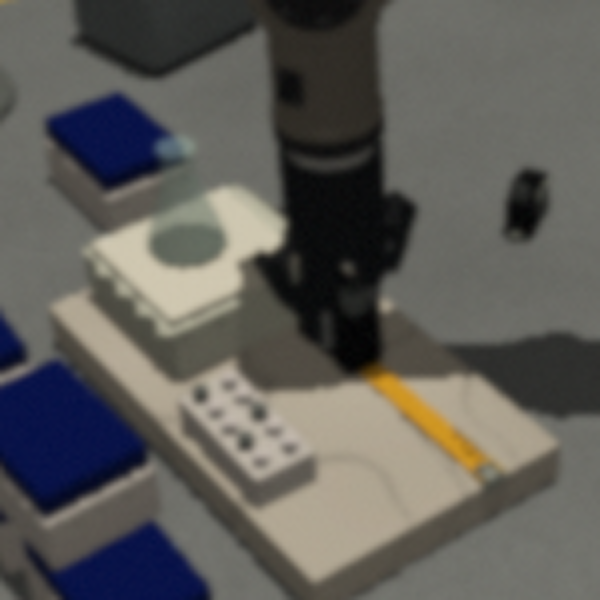

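The tool sagged about 1 mm after a noise-triggered stop. The z force of +5 N and |ΔF| from noise in x show the case is now rubbing the slab, and this isn't the stirrer touch. I'll lift it clear again, restore the orientation and check.

Run:
```python
from h import *
z=float(open("zc").read())+.0016
env.movel(W(-.046,-.179,z),velocity=.01,rot=quat(H)); env.dwell(.2)
s=env.get_state(); print(s["tcp_pos"],S(s["tcp_pos"]),s["orientation"],s["torque"].round(3),fmean(),s["time"])
for y in (-.180,-.181,-.182):
    env.movel(W(-.046,y,z),velocity=.004,rot=quat(H),stop_force=4)
    s=env.get_state(); print(s["tcp_pos"],S(s["tcp_pos"]).round(5),s["orientation"].round(4),s["torque"].round(3),fmean(),s["time"])
```

```text
[ 0.6181268  -0.04315592  0.13160628] [-0.04641945 -0.17858333] [-5.78079492e-04  6.81623005e-01  7.31703246e-01 -3.22370769e-04] [0.352 0.128 0.076] [-0.66  2.33 -5.16] 27.95
[ 0.61859303 -0.0446369   0.13203151] [-0.04606 -0.18009] [-0.      0.6819  0.7314 -0.    ] [0.441 0.293 0.146] [-1.15  2.44 -5.35] 28.55
[ 0.61869993 -0.04559011  0.13206167] [-0.04602 -0.18105] [ 0.      0.6819  0.7315 -0.    ] [0.376 0.331 0.115] [-0.92  2.11 -5.17] 29.15
[ 0.61877373 -0.04658224  0.1320618 ] [-0.04601 -0.18205] [ 0.      0.6819  0.7314 -0.    ] [0.424 0.267 0.198] [-0.64  2.35 -5.02] 29.75
```

Run:
```python
from h import *
z=float(open("zc").read())+.0016; f0=2.35
y=-.182
while y>-.206:
    y-=.0004
    r=env.movel(W(-.046,y,z),velocity=.004,rot=quat(H),stop_force=4)
    f=fmean(7)
    if r or f[1]-f0>.6:
        s=env.get_state(); f=fmean(10); print(r,y,S(s["tcp_pos"]).round(5),s["tcp_pos"][2],f,s["time"])
        if r or f[1]-f0>.6: break
print(y,f,env.get_state()["time"])
```

```text
False -0.18280000000000002 [-0.04596 -0.18231] 0.13202457994048342 [-1.34  4.91 -4.  ] 30.6833
-0.18280000000000002 [-1.34  4.91 -4.  ] 30.85
```

Touch found: y force rose from 2.35 to 4.9 N, so about 2.5 N on the stirrer, with the case clear of the slab and the position matching the measured gap. I'll ease the push slightly and lower onto the slab.

Run:
```python
from h import *
z0=float(open("zc").read())
env.movel(W(-.046,-.1825,z0+.0016),velocity=.003,rot=quat(H)); print(fmean(10),S(env.get_state()["tcp_pos"]).round(5))
for dz in (.0012,.0008,.0005,.0002,-.0001,-.0004,-.0007,-.001):
    env.movel(W(-.046,-.1825,z0+dz),velocity=.003,rot=quat(H)); f=fmean(8); print(dz,f,S(env.get_state()["tcp_pos"]).round(5),env.get_state()["tcp_pos"][2].round(5))
    if f[2]>-1.5: break
print(env.get_state()["time"])
```

```text
[-0.95  4.99 -4.87] [-0.04598 -0.1823 ]
0.0012 [-0.93  4.93 -4.2 ] [-0.04594 -0.18232] 0.13168
0.0008 [-1.    4.66 -3.87] [-0.0459  -0.18229] 0.13136
0.0005 [-1.17  4.94 -3.54] [-0.04588 -0.18231] 0.1311
0.0002 [-1.37  4.89 -3.19] [-0.04581 -0.18228] 0.13086
-0.0001 [-0.99  4.95 -3.12] [-0.04578 -0.18229] 0.1306
-0.0004 [-1.83  5.68 -0.8 ] [-0.04574 -0.18235] 0.13058
33.6333
```

```bash
python3 - <<'E'
from h import *
z0=float(open("zc").read())
env.movel(W(-.0458,-.1821,z0-.0006),velocity=.002,rot=quat(H)); print(fmean(10),S(env.get_state()["tcp_pos"]).round(5),env.get_state()["tcp_pos"][2])
snap("wrist","w8")
env.grip(.048); env.dwell(.3); s=env.get_state(); print(s["opening"],fmean(10),S(s["tcp_pos"]).round(5),s["time"])
snap("wrist","w9")
env.movel(W(-.0458,-.1821,z0+.09),velocity=.08,rot=quat(H)); env.dwell(.2); snap("wrist","w10"); snap("top","t10"); print(env.get_state()["time"],fmean(10))
E
python3 - <<'E'
import cv2,numpy as np
a=[cv2.imread(f"pics/{n}.png") for n in("w8","w9")]; cv2.imwrite("pics/w89.png",np.hstack([x[:,150:450] for x in a]))
E
```

```text
[-2.6   4.79  0.98] [-0.0457  -0.18231] 0.13056613827959404
0.04810599553573486 [0.1  0.32 0.15] [-0.04571 -0.18226] 34.7583
36.5583 [ 0.11 -0.05  0.02]
```

View pics/w89.png

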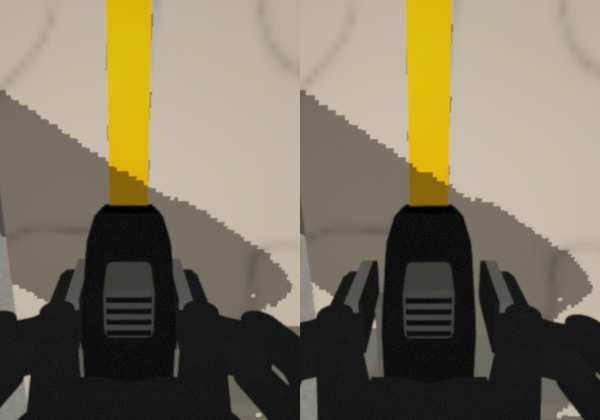

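View pics/w10.png

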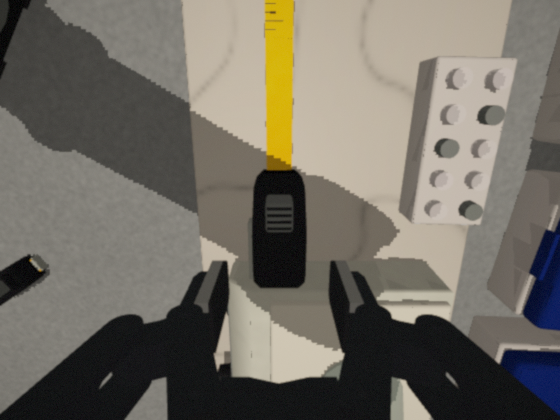

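The case stayed put on release, with the blade still out. Now I'll measure the lock pad at about (279,214) and press it with closed fingertips.

Run:
```python
from h import *
c,R,t,im,d=load("w10")
g=cv2.cvtColor(im,cv2.COLOR_BGR2GRAY).astype(int)
print(g[185:245:2,279]); print(g[200,258:300:2])
for u,v in((279,198),(279,234),(265,214),(293,214),(279,214)): print(u,v,S(ray(c,R,t,u,v,.113)).round(4))
for u,v in((279,171),(279,286),(254,240),(305,240)): print("case",S(ray(c,R,t,u,v,.104)).round(4))
P=cloud("w",c,R,t,d); 
for v in range(185,245,4): print(v,S(P[v,279]).round(4),P[v,279,2].round(4))
cv2.imwrite("pics/w10c.png",cv2.resize(im[160:300,220:340],None,fx=4,fy=4,interpolation=cv2.INTER_CUBIC))
```

```text
[14  9  9 12 17 53 59 58 59 62 64 44 22 62 58 20 50 65 33 36 64 43 24 54
 14 14 14 16 13 11]
[16 15 14 13 52 57 59 59 58 60 58 57 58 58 58 58 58 40 17 16 12]
279 198 [-0.0465 -0.1524]
279 234 [-0.0465 -0.174 ]
265 214 [-0.0545 -0.1618]
293 214 [-0.0386 -0.1618]
279 214 [-0.0465 -0.1618]
case [-0.0466 -0.139 ]
case [-0.0465 -0.2136]
case [-0.0618 -0.1816]
case [-0.0307 -0.1816]
185 [-0.0466 -0.1529] 0.0807
189 [-0.0466 -0.1536] 0.0883
193 [-0.0465 -0.1549] 0.0932
197 [-0.0465 -0.1558] 0.0989
201 [-0.0465 -0.1553] 0.1091
205 [-0.0465 -0.1565] 0.1128
209 [-0.0465 -0.1588] 0.113
213 [-0.0465 -0.1616] 0.1117
217 [-0.0465 -0.1639] 0.1122
221 [-0.0465 -0.1658] 0.1135
225 [-0.0465 -0.1682] 0.1135
229 [-0.0465 -0.1709] 0.113
233 [-0.0465 -0.1779] 0.1019
237 [-0.0465 -0.1796] 0.1042
241 [-0.0465 -0.1823] 0.1039
```

View pics/w10c.png

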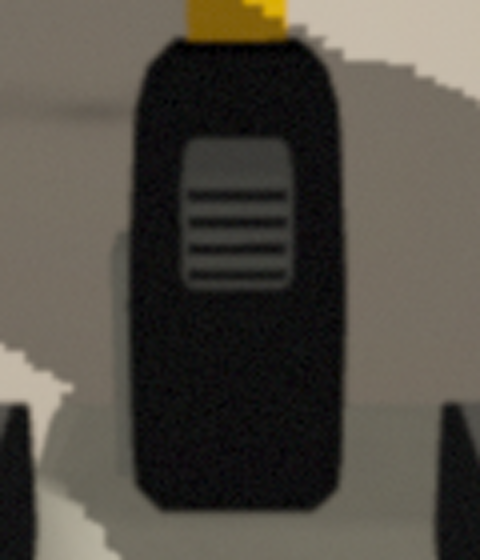

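Run:
```python
from h import *
env.grip(0.0,f_grip=40)
env.movel(W(-.0465,-.1645,.215),velocity=.08,rot=quat(H)); env.movel(W(-.0465,-.1645,.193),velocity=.05); env.dwell(.2)
print(env.get_state()["opening"],fmean(8),env.get_state()["time"])
r=env.movel(W(-.0465,-.1645,.176),velocity=.006,stop_force=12); s=env.get_state(); print(r,s["tcp_pos"],s["force"],s["time"])
env.dwell(.3); s=env.get_state(); print(s["tcp_pos"],fmean(8))
```

```text
0.0003492360537746994 [-0.01 -0.1  -0.08] 38.55
True [ 0.61717847 -0.02918455  0.17805169] [-0.67030569  0.90985662  5.04371525] 40.8417
[ 0.61720531 -0.02917673  0.17806655] [-1.21  0.02  5.4 ]
```

The lock is down about 8 mm. I'll press once more to be sure the brake is fully set.

Run:
```python
from h import *
for k in range(2):
    r=env.movel(W(-.0465,-.1645,.1735),velocity=.006,stop_force=11); s=env.get_state(); print(r,s["tcp_pos"],s["force"],s["time"]); print(fmean(8))
env.movel(W(-.0465,-.1645,.31),velocity=.1,rot=quat(H)); env.dwell(.3)
snap("wrist","w11"); snap("top","t11"); print(env.get_state()["time"],fmean(8))
c,R,t,im,d=load("w11"); P=cloud("w",c,R,t,d)
m=[(v,S(P[v,280]).round(4),P[v,280,2].round(4)) for v in range(60,360,6)]
for x in m:
    if x[2]>.09: print(*x)
```

```text
True [ 0.61730771 -0.02925162  0.17797606] [-2.61520812 -0.09385321  6.72341591] 41.65
[-1.73  0.39  6.32]
True [ 0.61737823 -0.02933037  0.17798249] [-2.12601342  1.22891987  6.62203935] 42.1417
[-2.    0.49  6.63]
44.15 [ 0.06 -0.17  0.32]
186 [-0.0462 -0.1555] 0.0927
192 [-0.0462 -0.1578] 0.1046
198 [-0.0462 -0.1629] 0.1054
204 [-0.0462 -0.1685] 0.1049
210 [-0.0462 -0.1751] 0.1014
216 [-0.0462 -0.1803] 0.1029
222 [-0.0462 -0.186 ] 0.1028
228 [-0.0461 -0.1915] 0.1035
234 [-0.0461 -0.1973] 0.1033
240 [-0.0461 -0.2032] 0.1033
246 [-0.0461 -0.2095] 0.1025
252 [-0.0461 -0.2175] 0.0984
258 [-0.0466 -0.1523] 0.2415
264 [-0.0467 -0.1525] 0.2471
270 [-0.0467 -0.152 ] 0.2536
276 [-0.0467 -0.1524] 0.2579
282 [-0.0467 -0.153 ] 0.2616
288 [-0.0467 -0.1529] 0.2663
294 [-0.0467 -0.1521] 0.2718
300 [-0.0467 -0.153 ] 0.2744
306 [-0.0467 -0.156 ] 0.2737
312 [-0.0467 -0.1586] 0.2738
318 [-0.0467 -0.1614] 0.2736
324 [-0.0467 -0.1632] 0.2747
330 [-0.0467 -0.1658] 0.2749
336 [-0.0467 -0.1694] 0.2738
342 [-0.0467 -0.1722] 0.2737
348 [-0.0459 -0.3279] 0.0974
354 [-0.0459 -0.3365] 0.0963
```

View pics/w11.png

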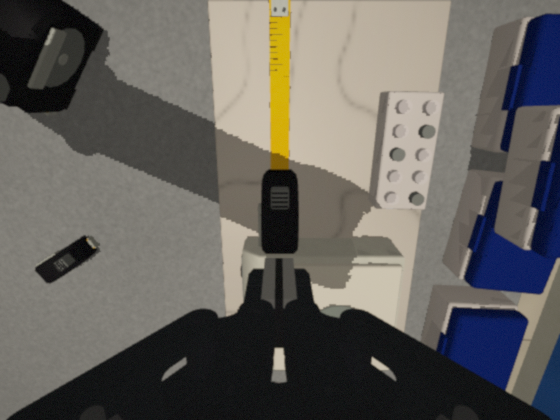

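View pics/t11.png

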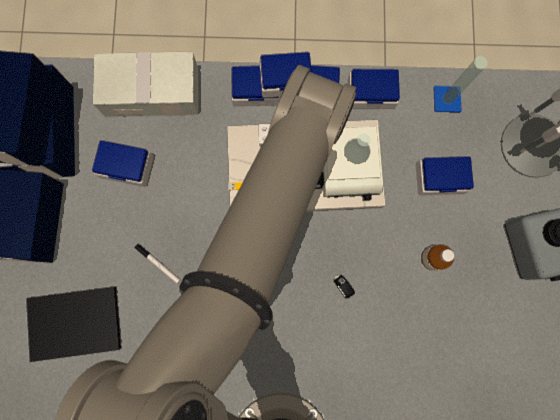

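The lock top now reads 0.1048 m against 0.113 m before, so it is about 8.2 mm down, and repeated presses met a firm stop. One last look at the hook and the gap.

Run:
```python
from h import *
env.movel(W(-.046,-.06,.31),velocity=.15,rot=quat(H)); env.dwell(.2)
c,R,t,im,d=snap("wrist","w12"); c2,_,_,i2,_=snap("scene","s12"); print(env.get_state()["time"])
a=cv2.resize(i2[150:280,160:310],(600,520),interpolation=cv2.INTER_CUBIC); cv2.imwrite("pics/s12c.png",a)
```

```text
45.4333
```

View pics/w12.png

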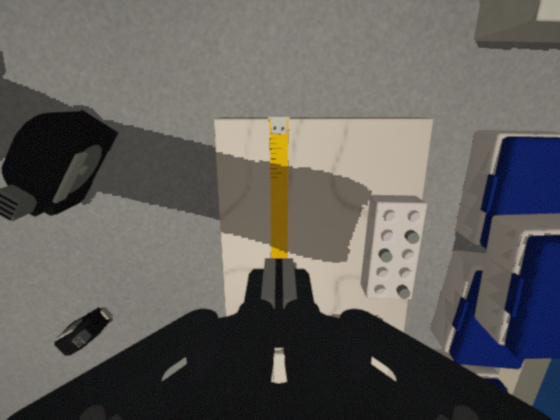

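View pics/s12c.png

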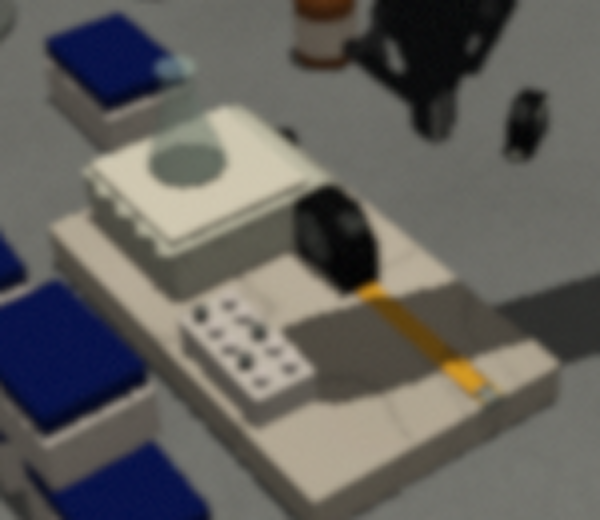

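The lip is flush over the free end at (279,118), and the case stands with its back on the stirrer's side. Flask, rack and the other things are in place.

```bash
python3 -c "
from h import *
job.job_done()"
```

```text
the job is handed in; nothing more can be done
```

I picked up the middle-sized tape measure, hooked it over the slab's free end and backed it against the stirrer. I then set it down, pushed the lock down and handed the job in at about 45 s; no verdict was reported.

**What the last checks showed:**
- **Hook:** the lip sits flush over the free end, and the blade is straight and square.
- **Stirrer contact:** the first touch read about 2.5 N. It rose to roughly 3 N as the case was set down, estimated by taking off the spring's pull, against the 8 N limit.
- **Release:** the case did not move when I let go, and its back looks closed against the stirrer's side. I did not measure the gap directly after release.
- **Lock:** the pad is about 8.2 mm down by depth reading, and two further presses met a firm stop at the same height.
- **Surroundings:** the flask, rack, tip boxes and bottle look unmoved. The arm hid part of the marker in the later views.

**What failed or disagreed along the way:**
- **False stop:** sensor noise triggered one stop during the slow approach. The arm sagged about 1 mm and the case rubbed the slab until I lifted it clear and repeated the approach.
- **Slab edge:** the wrist camera placed the free end about 3 mm further out than the top camera. I went by the wrist view.

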